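# Wedge the rocking stand box

## Robot

A 6-joint arm with a two-finger parallel gripper is mounted at the origin on a cart in front of the work surface, level with it; the furniture and walls round the work are solid. World frame = base frame: x ahead of the robot, y to its left, z up, the work surface at z = 0. Lengths are in m, angles in rad, forces in N, time in s.
With the tool pointing down it reaches from about 0.35 to 0.775 m from the base axis. Payload 7.3 kg.
Tool frame: the origin (TCP) lies on the centre line of the jaws, within the pads' length; the fingertips stand 8 mm ahead of it and the grasp point (between the pads) lies 11 mm behind it; z points along the fingers, x is the direction in which the jaws open and shut, and the axes are right-handed (so a half turn about z gives the same grasp; the last joint's range is limited). The gripper opens to 92 mm and grips with 3 to 60 N. Pads are 19 mm wide; open, the fingers measure 130 mm over their backs; the gripper's body (75 mm by 190 mm) begins 47 mm behind the grasp point.
Start: joints at [-0.146, 0.342, 1.524, -0, 1.275, -0.146], TCP at [0.525, 0, 0.235] pointing down, gripper open.
Joint ranges: [-2.53, 2.53], [-0.77, 2.02], [0.04, 2.7], [-1, 4.14], [0.28, 2.66], [-3.11, 3.11]. Speed limits (rad/s): [2.57, 2.57, 3.14, 3.14, 3.14, 3.14].

## Interface

Orientations are given as [roll, pitch, yaw] about the fixed x, y, z axes, in that order (R = Rz(yaw) Ry(pitch) Rx(roll)).
In Python, from station import r gives the robot as it stands.
- The arm moves only by the tool carry_out, never from a script. Its argument "targets" is a list of rows, each an object of numbers: "gripper": the opening, from 0 (shut) to 1 (fully open); "tx", "ty", "tz": the shift along the tool's x, y, z in m; "rx", "ry", "rz": the turn, a rotation vector about the tool's x, y, z in degrees. A call has 1 to 5 rows; each row shifts and turns the commanded pose from where the row before left it, along the tool's axes as they then stand; what a row does not reach is not made up. A row lasts 1/8 s, in which the tool goes at most 62.5 mm and 10.7 degrees, less where a joint would pass 70% of its speed; a pose out of reach is approached as far as the arm can. A call with a gripper value outside its range is refused whole. The fingers move at their own pace and stop on an object; the grip force is fixed at half the most. Time passes only in rows, so rows that do not move let the fingers close. It gives the time, the measured TCP pose, the force and the opening at its end, in the units of the state.
- r.state(): the state, without advancing time (a new reading comes with each control period).
- r.capture(name): name is "scene" or "side" or "wrist"; returns a dict with "frame" (420x560x3 uint8, red, green, blue), "z_map" (420x560 float32, m along the optical axis (not along the pixel's ray), 0 where there is no reading), "camera_matrix" (3x3 intrinsics, pixels), "position" and "attitude" of the camera in the world. Camera axes: x right, y down, z forward; pixel columns grow to the right and rows downward; lengths in m; the calibration is good to about 2 mm. A picture is of the moment at which its call begins.
- r.finish_job(): hands the job in, once; it reports no verdict.
Trained networks look in a picture, given as the dict that the camera call returned (one of the last four; its "shot" number tells which), for a name from the list of things; names that differ only in an ending like _2 or _b are one class to them, and where a whole thing is asked for, a point or a joint stands for the part that bears it (a point fixed in the world has none). Each returns a list of dicts, best first, with "score" (0 to 1); they miss things now and then, are a little off and sometimes report something else, mostly with a low value. They report only what shows in the picture. A call takes as long as a camera call. They do not tell look-alikes from the thing itself.
- r.find_in(picture, query): "extent" ([left, top, right, bottom] in pixels, round what is visible of it).
The state is a dict: "t": time; "joint_pos": joint angles; "qvel": joint speeds; "tau": joint torques, N m; "position": TCP position; "eef_rot": TCP orientation; "contact_force": force on the tool from outside, world axes, zero at the start; "torque": the same for the moment, N m; "grip_width": opening from 0.0 (shut) to 1.0 (fully open).
Only numpy, scipy, OpenCV 4.12 (cv2) and the standard library are available. Lean on these libraries where they do the work, as an engineer would, in place of code of your own. Each camera call takes 0.05 s, during which the arm holds its last target.

## Task

The low wooden stand box rocks because its front-right screw foot is too short. Press down on the brass corner plate above that foot to feel it rock, then push the loose wooden wedge, thin end first, under the foot until the box stops rocking, and press the same corner plate again, firmly, to prove that it now stays firm. Only push and press: do not pinch or lift anything, do not shove the box out of its place, leave the other things alone, and move clear at the end.

Things in the scene. Friction and masses are not known exactly. Their poses are not given: they have to be found in the camera images.
- stand_box: Low wooden box, 180 mm (its x) by 160 mm (its y), top 70 mm and underside 28 mm above the table, about 0.9 kg, loose, on four feet at x = +-68, y = +-58 mm. Origin: middle of the footprint at table height. x points from its front (drawer front with brass knob, towards the robot) to its back, y to its left, z up. It rests level on three feet until the plate over the short one is pressed.
- press_point (a point): Middle of the upper face of the brass corner plate above the short foot, 72 mm above the table while the box is level; moves with the box. 2 to 4 N down here rocks the box until the short foot meets what lies below it (0.05 to 0.11 rad when nothing does).
- short_foot (a point): Point at table height below the centre of the short foot (box x = -68, y = -58 mm: front right), fixed to the box. The foot is a steel disc 24 mm across, 8 mm thick, on a threaded rod, 22 mm in from the box's front and right sides; it hangs 7 to 13 mm above the table, differently each time, and keeps that height.
- wedge: Loose wooden wedge, 100 mm long (its x), 64 mm wide (y), 80 g, flat on the table. Origin: middle of its underside. Thin end (2 mm high) at x = +50 mm, upright thick end (24 mm) at x = -50 mm, even slope between. It starts before the box, thin end towards the short foot, nearly in line. It slides with under 1.5 N; bearing on the foot it resists with over 3 N, and more would shove the box.
- bench_block: Bystander: steel bench block, 64 x 64 x 16 mm, origin under its middle.
- red_pliers: Bystander: pliers with red grips lying flat, 49 x 144 x 12 mm, beside the box on its right, origin under their middle.
- long_tweezers: Bystander: steel tweezers lying flat, 16 x 157 x 9 mm, origin under their middle.
- plate_front_right: The brass corner plate above the short foot, 44 mm square, part of the box; its origin is its middle, 70 mm above the table.
Not all that is in view belongs to the job. Of the things shaped like the wedge, the wooden one is meant.

How it is judged:
By the outcome, as a careful person would: the job done as asked, in the order asked, and still so for the second after the job is handed in, with the robot touching nothing.
It also fails if it takes over 48 s, if anything falls off the work surface, if the arm or the gripper's body presses on something with over 40 N, if the wrist force passes 120 N, or if a joint passes its speed limit or range.

## Working session

There is one attempt and no reset: what is moved stays moved. The work goes in short steps, Python scripts to look and compute and a tool call to move; the robot and the scene stay as the last step left them, time stands still between calls to the robot, and variables do not carry over. Pictures are saved under pics/ and viewed, and the job is handed in when it is done.

Besides the shell and the picture viewer there is one more tool, called after "Call:" in YAML: its name, and indented under it one key for each argument. carry_out: Moves the arm, as the interface text tells. Its arguments: {"type":"object","properties":{"targets":{"type":"array","items":{"type":"object","properties":{"gripper":{"type":"number"},"tx":{"type":"number"},"ty":{"type":"number"},"tz":{"type":"number"},"rx":{"type":"number"},"ry":{"type":"number"},"rz":{"type":"number"}}}}},"required":["targets"]}

```bash
ls; mkdir -p pics; cat > h.py <<'E'
import numpy as np,cv2
from station import r
def Rm(a):
    from scipy.spatial.transform import Rotation as R
    a=np.array(a)
    if a.shape==(3,3): return a
    if a.shape==(4,): return R.from_quat(a).as_matrix()
    return R.from_euler('xyz',a).as_matrix()
def pts(c):
    z=c['z_map'];K=c['camera_matrix'];v,u=np.indices(z.shape)
    p=np.stack([(u-K[0][2])/K[0][0]*z,(v-K[1][2])/K[1][1]*z,z],-1)
    return p@Rm(c['attitude']).T+np.array(c['position'])
def save(c,n,roi=None,s=1):
    f=c['frame'][...,::-1]
    if roi: f=f[roi[1]:roi[3],roi[0]:roi[2]]
    f=cv2.resize(f,None,fx=s,fy=s,interpolation=cv2.INTER_CUBIC) if s!=1 else f
    cv2.imwrite('pics/'+n,f)
E
python3 - <<'E'
from h import *
import pickle
print(r.state())
for n in ['scene','side','wrist']:
    c=r.capture(n);save(c,n+'0.png');pickle.dump(c,open(n+'0.pkl','wb'))
    print(n,c['position'],c['attitude'])
    for q in ['wedge','stand_box','plate_front_right','bench_block','red_pliers','long_tweezers']:
        print(q,[(np.round(d['extent']).tolist(),round(d['score'],2)) for d in r.find_in(c,q)][:3])
E
```

```text
pics
{'t': 0.0, 'joint_pos': array([-1.45980878e-01,  3.42693144e-01,  1.52499233e+00, -2.95244132e-06,
        1.27538570e+00, -1.46014729e-01]), 'qvel': array([ 1.60313437e-05, -6.56535351e-04,  3.58323883e-04, -2.87473794e-04,
       -5.16585916e-04, -2.87886107e-04]), 'tau': array([ 7.61924657e-04, -4.31245601e+01, -2.44219762e+01,  7.17750052e-02,
        5.59406646e-02, -1.04314388e-04]), 'position': array([5.24619555e-01, 8.73479065e-05, 2.34068915e-01]), 'eef_rot': array([-3.14138033e+00,  1.46320388e-03,  3.48677523e-05]), 'contact_force': array([ 0.06734621, -0.84452878,  0.89479921]), 'torque': array([0.00559266, 0.06245131, 0.04301769]), 'grip_width': 0.9965169848786815}
scene [0.07592489 0.87492121 0.73173359] [-2.31861781  0.01046033 -2.59085003]
wedge [([262.0, 291.0, 319.0, 330.0], 0.73), ([242.0, 205.0, 295.0, 239.0], 0.6)]
stand_box [([137.0, 168.0, 247.0, 250.0], 0.9), ([344.0, 275.0, 379.0, 326.0], 0.57)]
plate_front_right [([225.0, 180.0, 244.0, 194.0], 0.86)]
bench_block [([242.0, 239.0, 278.0, 269.0], 0.57)]
red_pliers [([198.0, 162.0, 221.0, 178.0], 0.54)]
long_tweezers [([343.0, 268.0, 383.0, 326.0], 0.48)]
side [ 0.38912625 -0.50437446  0.77267848] [-2.28474313 -0.01206826 -0.10074014]
wedge [([186.0, 202.0, 235.0, 228.0], 0.67)]
stand_box [([308.0, 187.0, 377.0, 261.0], 0.92), ([318.0, 231.0, 343.0, 252.0], 0.31)]
plate_front_right [([316.0, 231.0, 340.0, 249.0], 0.47)]
bench_block [([248.0, 222.0, 274.0, 246.0], 0.63)]
red_pliers [([380.0, 252.0, 412.0, 296.0], 0.88)]
long_tweezers [([166.0, 225.0, 173.0, 232.0], 0.66)]
wrist [0.52581074 0.07223004 0.38501858] [ 2.87006883e+00  6.72074456e-04 -6.15684759e-04]
wedge [([199.0, 1.0, 305.0, 33.0], 0.57)]
stand_box []
plate_front_right []
bench_block []
red_pliers [([419.0, 0.0, 470.0, 82.0], 0.93)]
long_tweezers []
```

View pics/scene0.png

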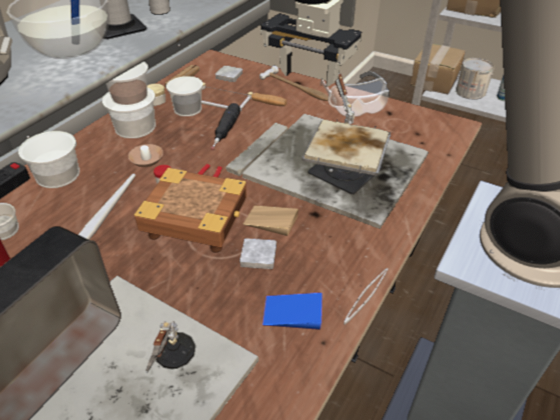

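View pics/side0.png

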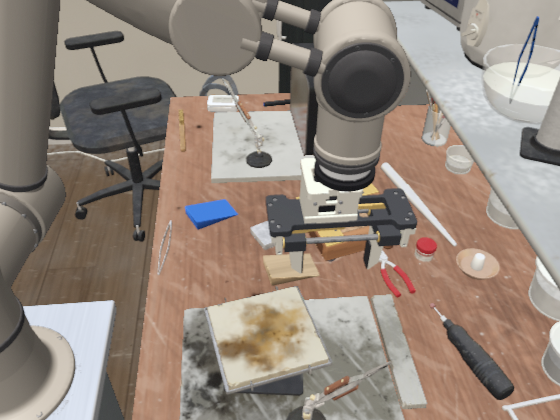

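View pics/wrist0.png

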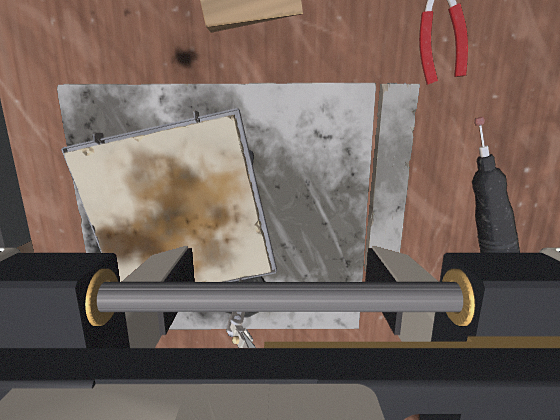

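Scene view: the wooden wedge is at about (271,219). A blue look-alike at (293,310) is a decoy. The box is at (192,207), with its front-right plate probably at (234,187), and the pliers are behind it at (210,170). The bench block is at (259,253). Next I measure from depth.

```bash
python3 - <<'E'
from h import *
import pickle
c=pickle.load(open('scene0.pkl','rb'));P=pts(c)
save(c,'crop0.png',(130,140,330,290),4)
for n,b in dict(wedge=(240,200,300,242),box=(137,165,250,250),plate=(225,178,246,196),block=(240,237,280,271),blue=(260,290,325,332)).items():
    q=P[b[1]:b[3],b[0]:b[2]]; 
    z=q[...,2]; m=(z>0.004)
    print(n,m.sum(),q[m].min(0).round(3),q[m].max(0).round(3))
q=P[165:250,137:250];m=abs(q[...,2]-.07)<.006
pp=q[m][:,:2];print('top',cv2.minAreaRect((pp*1000).astype(np.float32)), np.median(q[m][:,2]))
for uv in [(174,176),(234,187),(151,213),(210,225),(192,207),(271,212),(250,213),(293,212),(286,232),(248,228)]:
    print(uv,P[uv[1],uv[0]].round(4))
E
```

```text
wedge 1095 [0.076 0.166 0.004] [0.552 0.875 0.732]
box 6777 [0.076 0.076 0.004] [0.868 0.875 0.732]
plate 344 [0.076 0.198 0.047] [0.601 0.875 0.732]
block 918 [0.076 0.267 0.004] [0.499 0.875 0.732]
blue 1653 [0.076 0.331 0.004] [0.385 0.875 0.732]
top ((623.36962890625, 296.3065185546875), (181.6854248046875, 163.24412536621094), 15.579028129577637) 0.07050055893389062
(174, 176) [0.7013 0.2602 0.0707]
(234, 187) [0.5687 0.2276 0.0732]
(151, 213) [0.6641 0.3754 0.0712]
(210, 225) [0.5451 0.3429 0.0704]
(192, 207) [0.6063 0.3198 0.071 ]
(271, 212) [0.4986 0.1971 0.0127]
(250, 213) [0.5419 0.2132 0.0021]
(293, 212) [0.4537 0.1818 0.0216]
(286, 232) [0.443  0.2291 0.0078]
(248, 228) [ 5.216e-01  2.521e-01 -5.000e-04]
```

View pics/crop0.png

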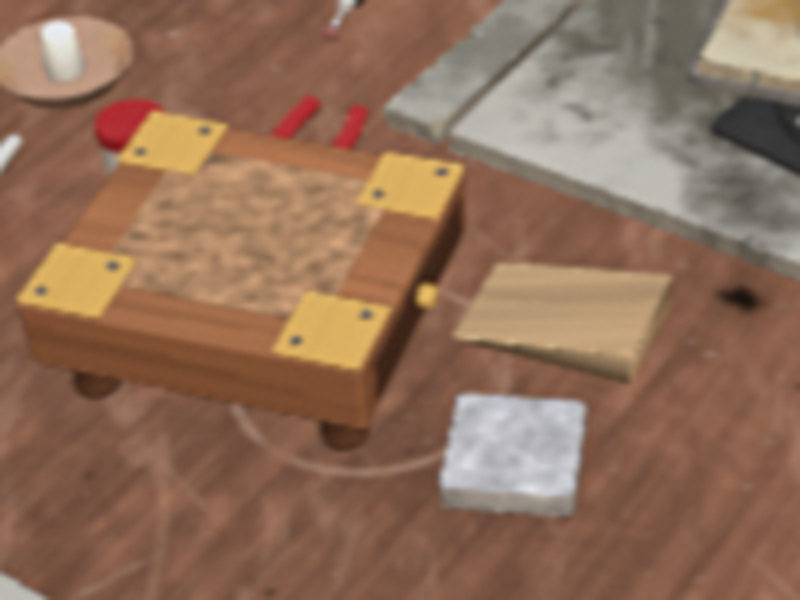

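```bash
cat > fit.py <<'E'
from h import *
import pickle
from scipy.optimize import least_squares
def fitbox(P):
    z=P[...,2];m=(abs(z-.0705)<.005)&(P[...,0]>.45)&(P[...,0]<.8)&(P[...,1]>.12)&(P[...,1]<.45)
    n,l,st,_=cv2.connectedComponentsWithStats(m.astype(np.uint8));k=1+np.argmax(st[1:,4])
    q=P[l==k];(c,s,a)=cv2.minAreaRect((q[:,:2]*1000).astype(np.float32))
    return c,s,a,q
def wood(c,P,box):
    hsv=cv2.cvtColor(c['frame'],cv2.COLOR_RGB2HSV);return hsv
def fitwedge(P,roi):
    # roi pixel box; edges from height above sloping plane
    u0,v0,u1,v1=roi;q=P[v0:v1,u0:u1].reshape(-1,3)
    q=q[(q[:,2]>.0045)&(q[:,2]<.026)]
    # RANSAC plane slope .22
    best=None;rng=np.random.default_rng(0)
    for i in range(1500):
        s=q[rng.choice(len(q),3,False)];n=np.cross(s[1]-s[0],s[2]-s[0]);
        if np.linalg.norm(n)<1e-9: continue
        n/=np.linalg.norm(n); n*=np.sign(n[2])
        if n[2]==0: continue
        g=np.hypot(n[0],n[1])/n[2]
        if not .15<g<.3: continue
        d=abs((q-s[0])@n)<.0012
        if best is None or d.sum()>best.sum(): best=d
    q=q[best];A=np.c_[q[:,:2],np.ones(len(q))];k=np.linalg.lstsq(A,q[:,2],rcond=None)[0]
    d=-k[:2];g=np.linalg.norm(d);d/=g;n=np.array([-d[1],d[0]])
    r=cv2.minAreaRect((q[:,:2]*1000).astype(np.float32))
    a=q[:,:2]@d;b=q[:,:2]@n
    return dict(n=len(q),slope=g,yaw=np.degrees(np.arctan2(d[1],d[0])),rect=r,a=(a.min(),a.max()),b=(b.min(),b.max()),thick_a=np.percentile(a,1),k=k,d=d,nn=n)
E
python3 - <<'E'
from fit import *
for f,roi in (('scene0.pkl',(240,202,302,240)),('side0.pkl',(255,240,325,290)),):
    c=pickle.load(open(f,'rb'));P=pts(c)
    print(f,fitbox(P)[:3]); 
    w=fitwedge(P,roi);print(w)
    # plate / table heights near
c=pickle.load(open('scene0.pkl','rb'));P=pts(c);print('table',np.median(P[215:235,300:330,2]))
E
```

```text
scene0.pkl ((623.8248901367188, 296.3442077636719), (180.81407165527344, 163.05422973632812), 15.569755554199219)
{'n': 557, 'slope': np.float64(0.2158998787116274), 'yaw': np.float64(7.32491624208721), 'rect': ((484.56024169921875, 229.1470947265625), (90.7007827758789, 108.09225463867188), 9.916423797607422), 'a': (np.float64(0.46415954121428304), np.float64(0.555232684470886)), 'b': (np.float64(0.11037729875754321), np.float64(0.2198531282485984)), 'thick_a': np.float64(0.46613867419982624), 'k': array([-0.21413794, -0.02752636,  0.1240456 ]), 'd': array([0.99183909, 0.12749594]), 'nn': array([-0.12749594,  0.99183909])}
side0.pkl ((601.4510498046875, 232.12001037597656), (107.74142456054688, 25.612417221069336), 1.9248409271240234)
{'n': 465, 'slope': np.float64(0.2056381722068496), 'yaw': np.float64(13.43872789325863), 'rect': ((485.55029296875, 224.40968322753906), (91.82315826416016, 109.97625732421875), 10.452807426452637), 'a': (np.float64(0.4764524664425138), np.float64(0.5694810761841411)), 'b': (np.float64(0.04955579821140541), np.float64(0.1612427652049396)), 'thick_a': np.float64(0.4779661029838041), 'k': array([-0.2000076 , -0.04779142,  0.1210195 ]), 'd': array([0.97261901, 0.23240538]), 'nn': array([-0.23240538,  0.97261901])}
table -9.293383648922848e-05
```

```bash
cat >> fit.py <<'E'
def wedge2(P,roi,zmin=.0045):
    u0,v0,u1,v1=roi;Q=P[v0:v1,u0:u1];w=fitwedge(P,roi);k=w['k']
    for _ in range(3):
        z=Q[...,2];m=(abs(Q[...,:2]@k[:2]+k[2]-z)<.0015)&(z>zmin)&(z<.026)
        m=cv2.morphologyEx(m.astype(np.uint8),cv2.MORPH_OPEN,np.ones((3,3)))
        n,l,st,_=cv2.connectedComponentsWithStats(m,connectivity=4);j=1+np.argmax(st[1:,4])
        q=Q[l==j];A=np.c_[q[:,:2],np.ones(len(q))];k=np.linalg.lstsq(A,q[:,2],rcond=None)[0]
    d=-k[:2]/np.hypot(*k[:2])
    rect=cv2.minAreaRect((q[:,:2]*1000).astype(np.float32));pts4=cv2.boxPoints(rect)
    # origin: along rect axes nearest d
    ang=np.radians(rect[2]);c=[np.array([np.cos(ang+i*np.pi/2),np.sin(ang+i*np.pi/2)]) for i in range(4)]
    e=max(c,key=lambda v:v@d);n=np.array([-e[1],e[0]])
    a=q[:,:2]@e;b=q[:,:2]@n
    am=np.percentile(a,.5);bm=(np.percentile(b,.5)+np.percentile(b,99.5))/2
    o=e*(am+.05)+n*bm
    return dict(N=len(q),slope=np.hypot(*k[:2]),yawplane=np.degrees(np.arctan2(d[1],d[0])),yaw=np.degrees(np.arctan2(e[1],e[0])),size=(np.ptp(a),np.ptp(b)),origin=o,thick=e*am+n*bm,mask=(l==j))
def report(box_c,box_yaw,w):
    y=np.radians(box_yaw);R=np.array([[np.cos(y),-np.sin(y)],[np.sin(y),np.cos(y)]])
    foot=np.array(box_c)+R@[-.068,-.058];print('foot',foot.round(4))
    if w:
        a=np.radians(w['yaw']);S=np.array([[np.cos(a),-np.sin(a)],[np.sin(a),np.cos(a)]])
        print({k:np.round(v,4) for k,v in w.items() if k!='mask'})
        print('foot in wedge frame',(S.T@(foot-w['origin'])).round(4),'wedge in box frame',(R.T@(w['origin']-np.array(box_c))).round(4))
E
python3 - <<'E'
from fit import *
c=pickle.load(open('scene0.pkl','rb'));report((.6236,.2963),15.6,wedge2(pts(c),(240,202,302,240)))
c=pickle.load(open('side0.pkl','rb'));report((.6236,.2963),15.6,wedge2(pts(c),(255,240,325,290)))
E
```

```text
foot [0.5737 0.2222]
{'N': np.int64(41), 'slope': np.float64(0.2385), 'yawplane': np.float64(10.0659), 'yaw': np.float64(32.0586), 'size': array([0.0126, 0.0313]), 'origin': array([0.5295, 0.2385]), 'thick': array([0.4872, 0.212 ])}
foot in wedge frame [ 0.0287 -0.0373] wedge in box frame [-0.1061 -0.0304]
foot [0.5737 0.2222]
{'N': np.int64(102), 'slope': np.float64(0.2145), 'yawplane': np.float64(9.7781), 'yaw': np.float64(6.932), 'size': array([0.0253, 0.0366]), 'origin': array([0.4974, 0.1895]), 'thick': array([0.4477, 0.1835])}
foot in wedge frame [0.0797 0.0232] wedge in box frame [-0.1503 -0.0689]
```

```bash
python3 - <<'E'
import re
s=open('fit.py').read()
s=s.replace("<.0015)&(z>zmin)","<.005)&(z>zmin)").replace("d=abs((q-s[0])@n)<.0012","d=abs((q-s[0])@n)<.002")
open('fit.py','w').write(s)
E
python3 - <<'E'
from fit import *
for f,roi,n in (('scene0.pkl',(240,202,302,240),'w1.png'),('side0.pkl',(255,245,325,288),'w2.png')):
    c=pickle.load(open(f,'rb'));P=pts(c);w=wedge2(P,roi);report((.6236,.2963),15.6,w)
    f=c['frame'][roi[1]:roi[3],roi[0]:roi[2]].copy();g=f.copy();g[w['mask']]=[0,255,0]
    cv2.imwrite('pics/'+n,cv2.resize(np.hstack([f,g])[...,::-1],None,fx=5,fy=5))
    k=P[roi[1]:roi[3],roi[0]:roi[2],2]; print(np.round(k[15,::4]*1000,1))
E
```

```text
foot [0.5737 0.2222]
{'N': np.int64(773), 'slope': np.float64(0.2135), 'yawplane': np.float64(11.2272), 'yaw': np.float64(10.2827), 'size': array([0.0876, 0.0653]), 'origin': array([0.4929, 0.2087]), 'thick': array([0.4437, 0.1997])}
foot in wedge frame [ 0.0819 -0.0012] wedge in box frame [-0.1495 -0.0493]
[ 2.1 -2.3  1.3  3.5  3.2 10.8  7.4 11.5 14.3 14.8 15.5 20.5 21.6 24.6
  6.  -0.9]
foot [0.5737 0.2222]
{'N': np.int64(711), 'slope': np.float64(0.2087), 'yawplane': np.float64(7.2297), 'yaw': np.float64(10.6107), 'size': array([0.0828, 0.0674]), 'origin': array([0.4938, 0.2042]), 'thick': array([0.4447, 0.195 ])}
foot in wedge frame [0.0818 0.003 ] wedge in box frame [-0.1498 -0.0538]
[  0.9  -0.8   9.5  22.3  19.   17.5  17.6  14.2  13.2 252.8 252.8 252.
   5.4   5.3   1.2  -2.1  -2.4  -1.2]
```

View pics/w1.png

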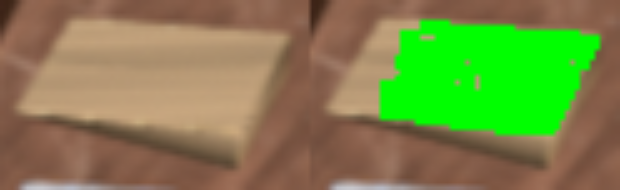

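View pics/w2.png

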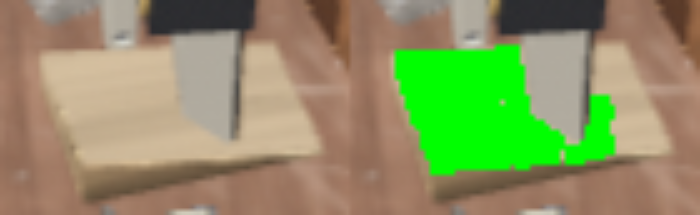

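Box: centre (0.6236, 0.2963), yaw 15.6°, with the 181×163 mm top at 70.5 mm high, which fits. The foot and press point are at (0.574, 0.222). Wedge candidates are the wooden one at scene (271,219) and the blue one at (293,310), so I take the wooden one. Its origin is (0.493, 0.2065), its yaw is 10.5°, and the foot lies on its axis.

First I move above the plate with the gripper shut.

Call:
carry_out:
  targets:
    - {"gripper":0,"tx":0.0123,"ty":-0.0555,"tz":0.015}
    - {"gripper":0,"tx":0.0123,"ty":-0.0555,"tz":0.015}
    - {"gripper":0,"tx":0.0123,"ty":-0.0555,"tz":0.015}
    - {"gripper":0,"tx":0.0123,"ty":-0.0555,"tz":0.015}
    - {"gripper":0,"rz":10}

```text
invalid input at $.targets[0]: expected keys gripper, tx, ty, tz, rx, ry, rz
```

Call:
carry_out:
  targets:
    - {"gripper":0,"rz":10}
    - {"gripper":0,"rz":10}
    - {"gripper":0,"rz":10}
    - {"gripper":0,"rz":10}
    - {"gripper":0,"rz":10}

```text
invalid input at $.targets[0]: expected keys gripper, tx, ty, tz, rx, ry, rz
```

Call:
carry_out:
  targets:
    - {"gripper":0,"rz":10}
    - {"gripper":0,"rz":9.4}
    - {"gripper":0}
    - {"gripper":0}
    - {"gripper":0}

```text
invalid input at $.targets[0]: expected keys gripper, tx, ty, tz, rx, ry, rz
```

All keys are needed.

Call:
carry_out:
  targets:
    - {"gripper":0,"tx":0.0123,"ty":-0.0555,"tz":0.015,"rx":0,"ry":0,"rz":0}
    - {"gripper":0,"tx":0.0123,"ty":-0.0555,"tz":0.015,"rx":0,"ry":0,"rz":0}
    - {"gripper":0,"tx":0.0123,"ty":-0.0555,"tz":0.015,"rx":0,"ry":0,"rz":0}
    - {"gripper":0,"tx":0.0123,"ty":-0.0555,"tz":0.015,"rx":0,"ry":0,"rz":0}
    - {"gripper":0,"tx":0,"ty":0,"tz":0,"rx":0,"ry":0,"rz":10}

```text
t: 1.68
position: [0.5734, 0.2259, 0.1726]
eef_rot: [3.141, 0.003, -0.174]
contact_force: [-0.5, -0.3, 0.7]
grip_width: 0.505
```

Call:
carry_out:
  targets:
    - {"gripper":0,"tx":0,"ty":0,"tz":0,"rx":0,"ry":0,"rz":10}
    - {"gripper":0,"tx":0,"ty":0,"tz":0,"rx":0,"ry":0,"rz":10}
    - {"gripper":0,"tx":0,"ty":0,"tz":0,"rx":0,"ry":0,"rz":10}
    - {"gripper":0,"tx":0,"ty":0,"tz":0,"rx":0,"ry":0,"rz":10}
    - {"gripper":0,"tx":0,"ty":0,"tz":0,"rx":0,"ry":0,"rz":10}

```text
t: 2.3
position: [0.5742, 0.222, 0.1746]
eef_rot: [3.141, -0.0, -1.053]
contact_force: [-0.6, 0.2, 0.5]
grip_width: 0.006
```

Call:
carry_out:
  targets:
    - {"gripper":0,"tx":0,"ty":0,"tz":0,"rx":0,"ry":0,"rz":10}
    - {"gripper":0,"tx":0,"ty":0,"tz":0,"rx":0,"ry":0,"rz":9.4}
    - {"gripper":0,"tx":0,"ty":0,"tz":0,"rx":0,"ry":0,"rz":0}
    - {"gripper":0,"tx":0,"ty":0,"tz":0,"rx":0,"ry":0,"rz":0}

```text
t: 2.8
position: [0.5742, 0.222, 0.1747]
eef_rot: [3.142, -0.0, -1.383]
contact_force: [0.1, 0.3, 0.2]
grip_width: 0.004
```

```bash
python3 - <<'E'
from fit import *
print(r.state())
for n in ['scene','side','wrist']:
    c=r.capture(n);save(c,n+'1.png');pickle.dump(c,open(n+'1.pkl','wb'))
E
```

```text
{'t': 2.8, 'joint_pos': array([ 2.44526920e-01,  5.56362164e-01,  1.34729612e+00, -3.73324149e-05,
        1.23796183e+00,  1.62719393e+00]), 'qvel': array([ 0.00113566,  0.00053229,  0.00153148, -0.00117441, -0.00062926,
        0.00912673]), 'tau': array([-5.78015650e-03, -5.35355186e+01, -2.41540700e+01,  2.97223788e-02,
       -8.28884798e-02,  2.08650244e-02]), 'position': array([0.57422003, 0.22201058, 0.17469319]), 'eef_rot': array([ 3.14156722e+00, -3.67752551e-05, -1.38265481e+00]), 'contact_force': array([0.14167062, 0.2951834 , 0.23390187]), 'torque': array([ 0.02655769,  0.0812883 , -0.00163738]), 'grip_width': 0.004401654094277908}
```

View pics/wrist1.png

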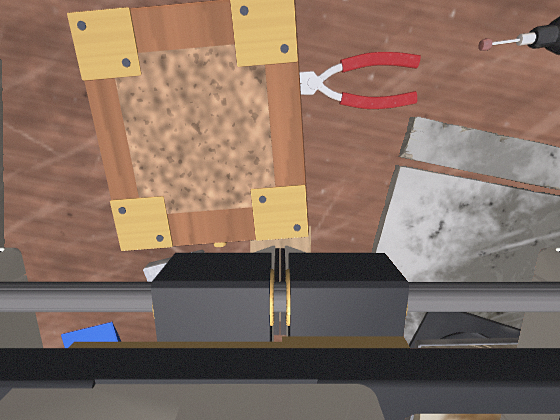

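View pics/side1.png

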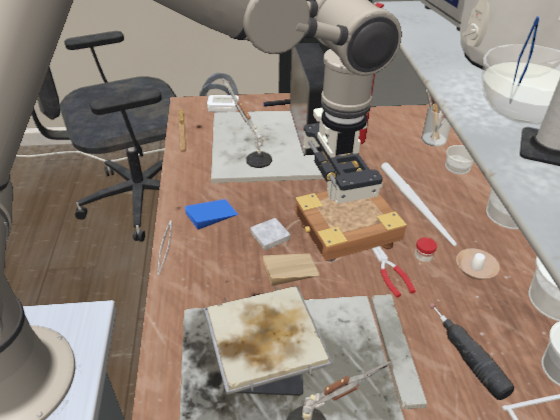

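View pics/scene1.png

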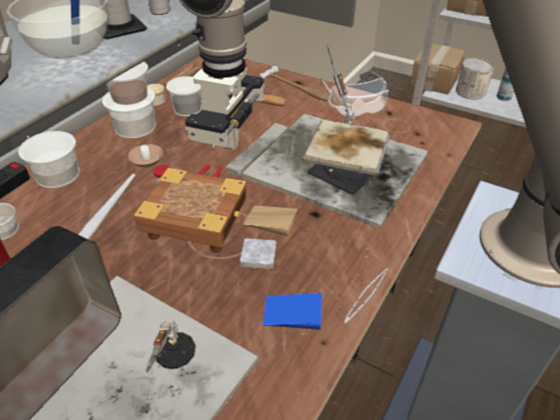

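```bash
python3 - <<'E'
from fit import *
for n,b in (('scene1',None),('side1',(318,222,340,246)),('wrist1',(250,184,308,242))):
    c=pickle.load(open(n+'.pkl','rb'));P=pts(c)
    bc=fitbox(P)[:3];print(n,np.round(bc[0],1),np.round(bc[1],1),round(bc[2],2))
    hsv=cv2.cvtColor(c['frame'],cv2.COLOR_RGB2HSV)
    z=P[...,2];m=(hsv[...,0]>18)&(hsv[...,0]<30)&(hsv[...,1]>120)&(hsv[...,2]>120)&(abs(z-.072)<.006)
    k,l,st,ce=cv2.connectedComponentsWithStats(m.astype(np.uint8))
    for i in range(1,k):
        if st[i,4]>60:
            q=P[l==i];print(np.round(ce[i]),st[i,4],np.round(cv2.minAreaRect((q[:,:2]*1000).astype(np.float32))[0],1),np.median(q[:,2]).round(4))
c=pickle.load(open('side1.pkl','rb'));P=pts(c);report((.6236,.2963),15.6,wedge2(P,(255,245,325,288)))
c=pickle.load(open('scene1.pkl','rb'));P=pts(c);report((.6236,.2963),15.6,wedge2(P,(240,202,302,240)))
E
```

```text
scene1 [624.9 297.2] [182.6 162.4] 15.46
[173. 175.] 226 [704.3 259.9] 0.0715
[232. 186.] 254 [575.  224.5] 0.0717
[149. 210.] 298 [673.8 369.6] 0.0716
[213. 222.] 322 [544.7 334.2] 0.0717
side1 [624.9 293. ] [181.4 162.8] 15.13
wrist1 [626.2 295.1] [180.6 160. ] 15.3
[244.   9.] 65 [715.5 273.5] 0.0723
[132.  30.] 63 [688.7 349.1] 0.0721
[80. 24.] 73 [685.2 384.1] 0.0723
foot [0.5737 0.2222]
{'N': np.int64(876), 'slope': np.float64(0.2166), 'yawplane': np.float64(9.904), 'yaw': np.float64(10.2242), 'size': array([0.0814, 0.066 ]), 'origin': array([0.4937, 0.2043]), 'thick': array([0.4445, 0.1954])}
foot in wedge frame [0.0819 0.0034] wedge in box frame [-0.1499 -0.0537]
foot [0.5737 0.2222]
{'N': np.int64(793), 'slope': np.float64(0.2131), 'yawplane': np.float64(12.3965), 'yaw': np.float64(9.719), 'size': array([0.0906, 0.0655]), 'origin': array([0.493 , 0.2087]), 'thick': array([0.4437, 0.2003])}
foot in wedge frame [ 0.0819 -0.0004] wedge in box frame [-0.1494 -0.0492]
```

Plate estimates agree to about 3 mm, with the mean at (0.575, 0.222), and the tool is already over it. Next I descend.

Call:
carry_out:
  targets:
    - {"gripper":0,"tx":0,"ty":0,"tz":0.04,"rx":0,"ry":0,"rz":0}
    - {"gripper":0,"tx":0,"ty":0,"tz":0.03,"rx":0,"ry":0,"rz":0}
    - {"gripper":0,"tx":0,"ty":0,"tz":0.018,"rx":0,"ry":0,"rz":0}
    - {"gripper":0,"tx":0,"ty":0,"tz":0,"rx":0,"ry":0,"rz":0}

```text
t: 3.45
position: [0.5733, 0.2217, 0.0853]
eef_rot: [3.138, -0.0, -1.385]
contact_force: [0.1, -0.1, 0.3]
grip_width: 0.006
```

Call:
carry_out:
  targets:
    - {"gripper":0,"tx":0,"ty":0,"tz":0.003,"rx":0,"ry":0,"rz":0}
    - {"gripper":0,"tx":0,"ty":0,"tz":0.003,"rx":0,"ry":0,"rz":0}
    - {"gripper":0,"tx":0,"ty":0,"tz":0.002,"rx":0,"ry":0,"rz":0}

```text
t: 3.82
position: [0.5745, 0.2219, 0.0793]
eef_rot: [-3.141, -0.0, -1.386]
contact_force: [-0.9, -1.0, 2.5]
grip_width: 0.001
```

Call:
carry_out:
  targets:
    - {"gripper":0,"tx":0,"ty":0,"tz":0.002,"rx":0,"ry":0,"rz":0}
    - {"gripper":0,"tx":0,"ty":0,"tz":0,"rx":0,"ry":0,"rz":0}

```text
t: 4.08
position: [0.5744, 0.2219, 0.0769]
eef_rot: [-3.141, -0.0, -1.386]
contact_force: [-0.9, -2.0, 2.4]
grip_width: 0.003
```

Call:
carry_out:
  targets:
    - {"gripper":0,"tx":0,"ty":0,"tz":0.002,"rx":0,"ry":0,"rz":0}
    - {"gripper":0,"tx":0,"ty":0,"tz":0.002,"rx":0,"ry":0,"rz":0}

```text
t: 4.32
position: [0.5742, 0.2219, 0.0727]
eef_rot: [-3.142, -0.0, -1.386]
contact_force: [-1.0, -1.3, 2.4]
grip_width: 0.001
```

Call:
carry_out:
  targets:
    - {"gripper":0,"tx":0,"ty":0,"tz":0.001,"rx":0,"ry":0,"rz":0}
    - {"gripper":0,"tx":0,"ty":0,"tz":0.001,"rx":0,"ry":0,"rz":0}

```text
t: 4.58
position: [0.5742, 0.222, 0.0711]
eef_rot: [-3.142, -0.0, -1.386]
contact_force: [-3.5, -3.8, 9.7]
grip_width: 0.003
```

Call:
carry_out:
  targets:
    - {"gripper":0,"tx":0,"ty":0,"tz":0.001,"rx":0,"ry":0,"rz":0}

```text
t: 4.7
position: [0.5742, 0.2219, 0.0709]
eef_rot: [-3.141, -0.0, -1.386]
contact_force: [-6.3, -3.9, 15.1]
grip_width: 0.0
```

The foot met the table at a TCP height of about 0.0715, after roughly 9 mm of rocking. I lift off.

Call:
carry_out:
  targets:
    - {"gripper":0,"tx":0,"ty":0,"tz":-0.004,"rx":0,"ry":0,"rz":0}
    - {"gripper":0,"tx":0,"ty":0,"tz":-0.006,"rx":0,"ry":0,"rz":0}
    - {"gripper":0,"tx":0,"ty":0,"tz":-0.01,"rx":0,"ry":0,"rz":0}
    - {"gripper":0,"tx":0,"ty":0,"tz":-0.04,"rx":0,"ry":0,"rz":0}
    - {"gripper":0,"tx":0,"ty":0,"tz":0,"rx":0,"ry":0,"rz":0}

```text
t: 5.32
position: [0.5762, 0.2227, 0.1334]
eef_rot: [-3.135, 0.001, -1.386]
contact_force: [0.3, -0.7, 0.0]
grip_width: 0.006
```

```bash
python3 - <<'E'
from fit import *
for n in ['scene','side']:
    c=r.capture(n);P=pts(c);bc=fitbox(P)[:3];print(n,np.round(bc[0],1),np.round(bc[1],1),round(bc[2],2))
E
```

```text
scene [624.1 297.1] [180.8 162.4] 15.27
side [624.8 292.3] [181.1 161.8] 14.96
```

Call:
carry_out:
  targets:
    - {"gripper":0,"tx":0,"ty":0.0563,"tz":0,"rx":0,"ry":0,"rz":0}
    - {"gripper":0,"tx":0,"ty":0.0563,"tz":0,"rx":0,"ry":0,"rz":0}
    - {"gripper":0,"tx":0,"ty":0.0563,"tz":0,"rx":0,"ry":0,"rz":0}
    - {"gripper":0,"tx":0,"ty":0,"tz":0,"rx":10,"ry":0,"rz":0}
    - {"gripper":0,"tx":0,"ty":0,"tz":0,"rx":10,"ry":0,"rz":0}

```text
t: 6.05
position: [0.4076, 0.1909, 0.1297]
eef_rot: [-2.788, 0.001, -1.386]
contact_force: [0.5, -0.6, -0.2]
grip_width: 0.008
```

Call:
carry_out:
  targets:
    - {"gripper":0,"tx":0,"ty":0,"tz":0,"rx":0,"ry":0,"rz":0}
    - {"gripper":0,"tx":0,"ty":0,"tz":0,"rx":0,"ry":0,"rz":0}

```text
t: 6.3
position: [0.4093, 0.1912, 0.1301]
eef_rot: [-2.794, -0.0, -1.386]
contact_force: [0.4, -0.2, 0.6]
grip_width: 0.005
```

```bash
python3 - <<'E'
from fit import *
print(r.state()['joint_pos'],r.state()['position'])
c=r.capture('wrist');save(c,'wrist2.png');pickle.dump(c,open('wrist2.pkl','wb'))
E
```

```text
[ 0.2925261   0.20185992  2.13704277 -0.0831102   0.45878554  1.74663605] [0.40934183 0.19116387 0.13005787]
```

View pics/wrist2.png

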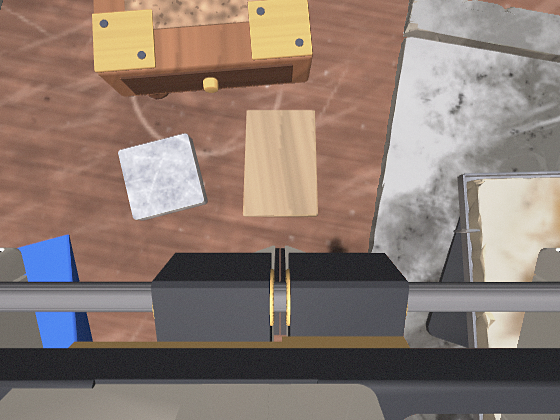

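Wrist view: the wedge spans (245–317, 110–217), centred on the fingers at column 281. The thin end faces the front-right plate at (280,28), and the bench block is clear at (162,177). I go down.

Call:
carry_out:
  targets:
    - {"gripper":0,"tx":0,"ty":0.0164,"tz":0.045,"rx":0,"ry":0,"rz":0}
    - {"gripper":0,"tx":0,"ty":0.0136,"tz":0.0375,"rx":0,"ry":0,"rz":0}
    - {"gripper":0,"tx":0,"ty":0,"tz":0,"rx":0,"ry":0,"rz":0}

```text
t: 6.72
position: [0.4155, 0.1963, 0.0602]
eef_rot: [-2.822, -0.008, -1.389]
contact_force: [-0.7, 0.1, 0.6]
grip_width: 0.003
```

```bash
python3 - <<'E'
from fit import *
print(r.state()['joint_pos'],r.state()['position'])
c=pickle.load(open('wrist2.pkl','rb'));P=pts(c);report((.6248,.2955),15.3,wedge2(P,(230,100,330,222)))
print(np.median(P[90:105,240:320,2]))
E
```

```text
[ 0.30598242  0.37163541  2.17203346 -0.16543444  0.28551954  1.84476637] [0.41553174 0.19630621 0.06022521]
foot [0.5745 0.2216]
{'N': np.int64(6660), 'slope': np.float64(0.2183), 'yawplane': np.float64(10.1146), 'yaw': np.float64(10.4259), 'size': array([0.0884, 0.0642]), 'origin': array([0.4947, 0.2065]), 'thick': array([0.4455, 0.1974])}
foot in wedge frame [0.0813 0.0004] wedge in box frame [-0.149  -0.0515]
0.00017567747680530266
```

The tilt ran into joint 5's limit, so I reduce it to about 10° and re-centre.

Call:
carry_out:
  targets:
    - {"gripper":0,"tx":0.0043,"ty":0,"tz":0,"rx":-8.3,"ry":0,"rz":0}
    - {"gripper":0,"tx":0,"ty":0,"tz":0,"rx":0,"ry":0,"rz":0}
    - {"gripper":0,"tx":0,"ty":0,"tz":0,"rx":0,"ry":0,"rz":0}

```text
t: 7.1
position: [0.4152, 0.1918, 0.0618]
eef_rot: [-2.961, -0.008, -1.389]
contact_force: [-0.2, -1.6, -0.1]
grip_width: 0.009
```

Call:
carry_out:
  targets:
    - {"gripper":0,"tx":0,"ty":0.0035,"tz":0.02,"rx":0,"ry":0,"rz":0}
    - {"gripper":0,"tx":0,"ty":0,"tz":0,"rx":0,"ry":0,"rz":0}

```text
t: 7.35
position: [0.4135, 0.1914, 0.0404]
eef_rot: [-2.966, -0.008, -1.388]
contact_force: [-0.1, 0.6, -0.4]
grip_width: 0.005
```

```bash
python3 - <<'E'
from fit import *
print(r.state())
E
```

```text
{'t': 7.35, 'joint_pos': array([ 0.28242663,  0.4365144 ,  2.08479542, -0.05829003,  0.44698218,
        1.72020798]), 'qvel': array([ 0.00158778, -0.0198267 , -0.02730303,  0.00660313,  0.03206536,
       -0.00752493]), 'tau': array([ -0.13490422, -36.55499339, -13.69207084,  -0.0891815 ,
        -1.225412  ,   0.05193967]), 'position': array([0.41351477, 0.19141644, 0.04041536]), 'eef_rot': array([-2.96601263, -0.00795015, -1.38810282]), 'contact_force': array([-0.07771944,  0.61182783, -0.39962002]), 'torque': array([0.03390725, 0.27813274, 0.02397296]), 'grip_width': 0.004538632816788217}
```

Call:
carry_out:
  targets:
    - {"gripper":0,"tx":0,"ty":0.0041,"tz":0.0231,"rx":0,"ry":0,"rz":0}
    - {"gripper":0,"tx":0,"ty":-0.0079,"tz":0.0014,"rx":0,"ry":0,"rz":0}
    - {"gripper":0,"tx":0,"ty":-0.0079,"tz":0.0014,"rx":0,"ry":0,"rz":0}
    - {"gripper":0,"tx":0,"ty":-0.0049,"tz":0.0009,"rx":0,"ry":0,"rz":0}
    - {"gripper":0,"tx":0,"ty":-0.003,"tz":0.0005,"rx":0,"ry":0,"rz":0}

```text
t: 7.98
position: [0.4393, 0.1961, 0.0183]
eef_rot: [-2.964, -0.007, -1.388]
contact_force: [-1.1, -0.6, 0.5]
grip_width: 0.005
```

Call:
carry_out:
  targets:
    - {"gripper":0,"tx":0,"ty":-0.0049,"tz":0.0009,"rx":0,"ry":0,"rz":0}
    - {"gripper":0,"tx":0,"ty":-0.0049,"tz":0.0009,"rx":0,"ry":0,"rz":0}
    - {"gripper":0,"tx":0,"ty":-0.0049,"tz":0.0009,"rx":0,"ry":0,"rz":0}

```text
t: 8.35
position: [0.4539, 0.1988, 0.0177]
eef_rot: [-2.964, -0.007, -1.388]
contact_force: [-1.1, 0.1, 0.7]
grip_width: 0.004
```

```bash
python3 - <<'E'
from fit import *
print(r.state()['joint_pos'])
c=r.capture('wrist');save(c,'wrist3.png');c=r.capture('scene');save(c,'scene3.png',(130,140,330,290),4)
E
```

```text
[ 0.27264037  0.52904849  1.99800984 -0.05460561  0.43918759  1.7077836 ]
```

View pics/wrist3.png

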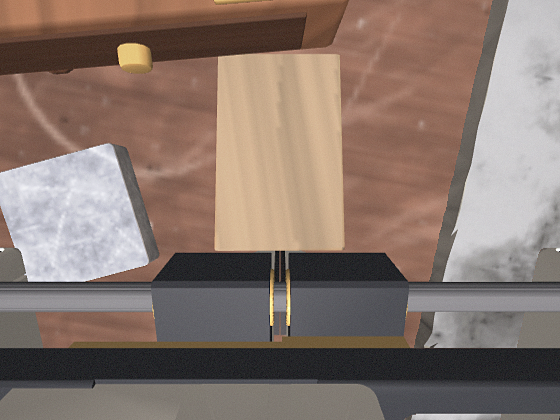

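View pics/scene3.png

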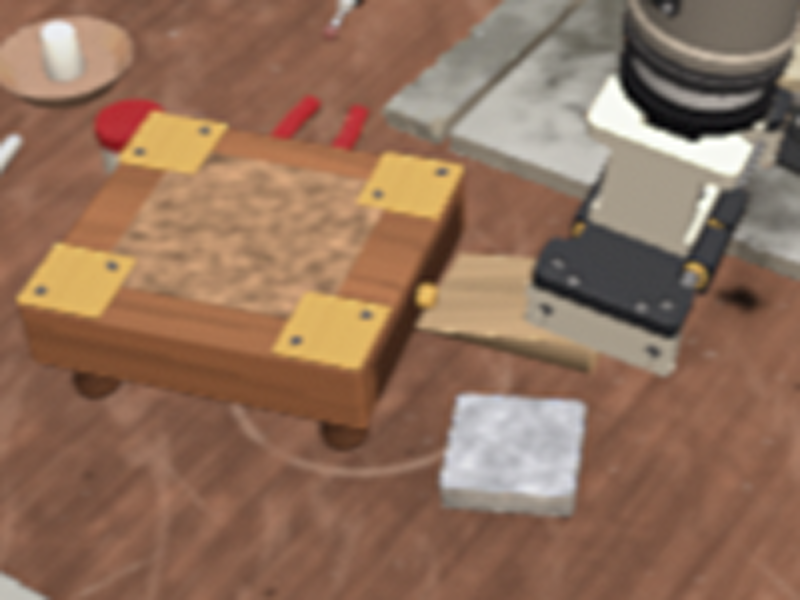

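The wedge is sliding straight, with its thin end at the box front. I keep pushing.

Call:
carry_out:
  targets:
    - {"gripper":0,"tx":0,"ty":-0.0049,"tz":0.0009,"rx":0,"ry":0,"rz":0}
    - {"gripper":0,"tx":0,"ty":-0.0049,"tz":0.0009,"rx":0,"ry":0,"rz":0}
    - {"gripper":0,"tx":0,"ty":-0.0049,"tz":0.0009,"rx":0,"ry":0,"rz":0}

```text
t: 8.82
position: [0.4687, 0.2015, 0.0176]
eef_rot: [-2.964, -0.007, -1.388]
contact_force: [-1.0, 0.7, -0.2]
grip_width: 0.003
```

Call:
carry_out:
  targets:
    - {"gripper":0,"tx":0,"ty":-0.003,"tz":0.0005,"rx":0,"ry":0,"rz":0}
    - {"gripper":0,"tx":0,"ty":-0.002,"tz":0.0004,"rx":0,"ry":0,"rz":0}

```text
t: 9.07
position: [0.4734, 0.2024, 0.0176]
eef_rot: [-2.964, -0.007, -1.388]
contact_force: [-1.2, 0.9, 0.3]
grip_width: 0.001
```

Call:
carry_out:
  targets:
    - {"gripper":0,"tx":0,"ty":-0.002,"tz":0.0004,"rx":0,"ry":0,"rz":0}

```text
t: 9.2
position: [0.4752, 0.2027, 0.0176]
eef_rot: [-2.965, -0.007, -1.388]
contact_force: [-0.6, -0.1, -0.2]
grip_width: 0.003
```

Call:
carry_out:
  targets:
    - {"gripper":0,"tx":0,"ty":-0.002,"tz":0.0004,"rx":0,"ry":0,"rz":0}

```text
t: 9.32
position: [0.4772, 0.2031, 0.0176]
eef_rot: [-2.964, -0.007, -1.388]
contact_force: [-0.5, 0.1, 0.8]
grip_width: 0.003
```

Call:
carry_out:
  targets:
    - {"gripper":0,"tx":0,"ty":-0.0015,"tz":0.0003,"rx":0,"ry":0,"rz":0}

```text
t: 9.45
position: [0.4788, 0.2034, 0.0175]
eef_rot: [-2.964, -0.007, -1.388]
contact_force: [-1.1, -0.1, 0.2]
grip_width: 0.005
```

Call:
carry_out:
  targets:
    - {"gripper":0,"tx":0,"ty":-0.0015,"tz":0.0003,"rx":0,"ry":0,"rz":0}

```text
t: 9.57
position: [0.4803, 0.2036, 0.0175]
eef_rot: [-2.964, -0.007, -1.388]
contact_force: [-1.1, 0.9, 0.3]
grip_width: 0.002
```

Call:
carry_out:
  targets:
    - {"gripper":0,"tx":0,"ty":-0.0015,"tz":0.0003,"rx":0,"ry":0,"rz":0}

```text
t: 9.7
position: [0.4818, 0.2039, 0.0175]
eef_rot: [-2.964, -0.007, -1.388]
contact_force: [-0.7, -0.5, 1.9]
grip_width: 0.002
```

Call:
carry_out:
  targets:
    - {"gripper":0,"tx":0,"ty":-0.001,"tz":0.0002,"rx":0,"ry":0,"rz":0}

```text
t: 9.82
position: [0.4828, 0.2041, 0.0174]
eef_rot: [-2.964, -0.007, -1.388]
contact_force: [-1.6, -0.6, 0.8]
grip_width: 0.004
```

Call:
carry_out:
  targets:
    - {"gripper":0,"tx":0,"ty":-0.001,"tz":0.0002,"rx":0,"ry":0,"rz":0}

```text
t: 9.95
position: [0.4838, 0.2043, 0.0174]
eef_rot: [-2.964, -0.007, -1.388]
contact_force: [-0.8, -0.6, 0.9]
grip_width: 0.005
```

Call:
carry_out:
  targets:
    - {"gripper":0,"tx":0,"ty":-0.001,"tz":0.0002,"rx":0,"ry":0,"rz":0}

```text
t: 10.07
position: [0.4848, 0.2045, 0.0174]
eef_rot: [-2.964, -0.007, -1.388]
contact_force: [-0.5, -1.1, 0.2]
grip_width: 0.004
```

Call:
carry_out:
  targets:
    - {"gripper":0,"tx":0,"ty":-0.001,"tz":0.0002,"rx":0,"ry":0,"rz":0}

```text
t: 10.2
position: [0.4858, 0.2047, 0.0174]
eef_rot: [-2.964, -0.007, -1.388]
contact_force: [-2.2, 1.0, 0.6]
grip_width: 0.003
```

Call:
carry_out:
  targets:
    - {"gripper":0,"tx":0,"ty":-0.001,"tz":0.0002,"rx":0,"ry":0,"rz":0}

```text
t: 10.32
position: [0.4868, 0.2048, 0.0173]
eef_rot: [-2.964, -0.007, -1.388]
contact_force: [-1.7, -0.6, 1.2]
grip_width: 0.007
```

Call:
carry_out:
  targets:
    - {"gripper":0,"tx":0,"ty":-0.001,"tz":0.0002,"rx":0,"ry":0,"rz":0}

```text
t: 10.45
position: [0.4878, 0.205, 0.0174]
eef_rot: [-2.964, -0.007, -1.388]
contact_force: [-1.5, -0.5, 1.0]
grip_width: 0.003
```

```bash
python3 - <<'E'
from fit import *
c=r.capture('wrist');save(c,'wrist4.png');P=pts(c)
for n in ['scene','side']:
    c=r.capture(n);save(c,n+'4.png',(130,140,330,290) if n=='scene' else (230,170,430,320),4);bc=fitbox(pts(c))[:3];print(n,np.round(bc[0],1),np.round(bc[1],1),round(bc[2],2))
E
```

```text
scene [623.7 297.4] [181.  163.2] 15.26
side [624.8 292.9] [180.6 163.8] 15.36
```

View pics/wrist4.png

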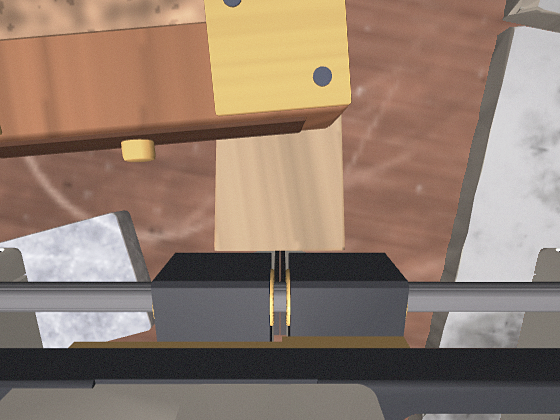

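View pics/side4.png

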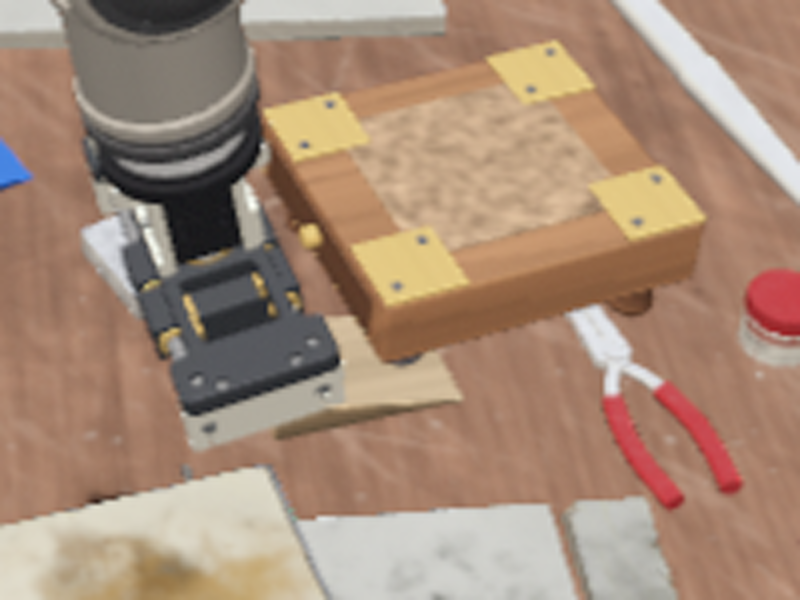

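Call:
carry_out:
  targets:
    - {"gripper":0,"tx":0,"ty":-0.001,"tz":0.0002,"rx":0,"ry":0,"rz":0}

```text
t: 10.72
position: [0.4887, 0.2052, 0.0173]
eef_rot: [-2.964, -0.007, -1.388]
contact_force: [-0.4, -0.2, 1.5]
grip_width: 0.002
```

Call:
carry_out:
  targets:
    - {"gripper":0,"tx":0,"ty":-0.001,"tz":0.0002,"rx":0,"ry":0,"rz":0}

```text
t: 10.85
position: [0.4898, 0.2054, 0.0173]
eef_rot: [-2.964, -0.007, -1.388]
contact_force: [-1.5, -0.4, 0.7]
grip_width: 0.006
```

Call:
carry_out:
  targets:
    - {"gripper":0,"tx":0,"ty":-0.001,"tz":0.0002,"rx":0,"ry":0,"rz":0}

```text
t: 10.98
position: [0.4908, 0.2056, 0.0173]
eef_rot: [-2.964, -0.007, -1.388]
contact_force: [-1.4, -0.3, 0.8]
grip_width: 0.003
```

Call:
carry_out:
  targets:
    - {"gripper":0,"tx":0,"ty":-0.001,"tz":0.0002,"rx":0,"ry":0,"rz":0}

```text
t: 11.1
position: [0.4918, 0.2058, 0.0172]
eef_rot: [-2.964, -0.007, -1.388]
contact_force: [-0.7, 0.5, 1.3]
grip_width: 0.005
```

Call:
carry_out:
  targets:
    - {"gripper":0,"tx":0,"ty":-0.001,"tz":0.0002,"rx":0,"ry":0,"rz":0}

```text
t: 11.22
position: [0.4929, 0.2059, 0.0172]
eef_rot: [-2.964, -0.007, -1.388]
contact_force: [-0.8, -0.3, 0.7]
grip_width: 0.004
```

Call:
carry_out:
  targets:
    - {"gripper":0,"tx":0,"ty":-0.001,"tz":0.0002,"rx":0,"ry":0,"rz":0}

```text
t: 11.35
position: [0.4938, 0.2061, 0.0172]
eef_rot: [-2.964, -0.007, -1.388]
contact_force: [-1.4, 0.0, 1.4]
grip_width: 0.006
```

Call:
carry_out:
  targets:
    - {"gripper":0,"tx":0,"ty":-0.001,"tz":0.0002,"rx":0,"ry":0,"rz":0}

```text
t: 11.48
position: [0.4949, 0.2063, 0.0172]
eef_rot: [-2.964, -0.007, -1.388]
contact_force: [-1.7, -0.4, 0.4]
grip_width: 0.003
```

```bash
python3 - <<'E'
from fit import *
for n in ['side']:
    c=r.capture(n);save(c,n+'5.png',(230,170,430,320),4);bc=fitbox(pts(c))[:3];print(n,np.round(bc[0],1),np.round(bc[1],1),round(bc[2],2))
print(r.state()['contact_force'])
E
```

```text
side [625.3 293.5] [181.8 164. ] 15.45
[-0.44963072 -0.81659038  0.7702793 ]
```

Call:
carry_out:
  targets:
    - {"gripper":0,"tx":0,"ty":-0.001,"tz":0.0002,"rx":0,"ry":0,"rz":0}

```text
t: 11.65
position: [0.4958, 0.2065, 0.0172]
eef_rot: [-2.964, -0.007, -1.388]
contact_force: [-1.6, -0.0, 1.1]
grip_width: 0.006
```

Call:
carry_out:
  targets:
    - {"gripper":0,"tx":0,"ty":-0.001,"tz":0.0002,"rx":0,"ry":0,"rz":0}

```text
t: 11.78
position: [0.4967, 0.2066, 0.0171]
eef_rot: [-2.965, -0.008, -1.388]
contact_force: [-2.5, -0.5, 2.8]
grip_width: 0.003
```

Call:
carry_out:
  targets:
    - {"gripper":0,"tx":0,"ty":-0.001,"tz":0.0002,"rx":0,"ry":0,"rz":0}

```text
t: 11.9
position: [0.4972, 0.2067, 0.017]
eef_rot: [-2.966, -0.008, -1.388]
contact_force: [-4.8, -0.4, 3.4]
grip_width: 0.008
```

The force rose to 4.8 N, so the wedge is bearing on the foot. I back off and check the box.

Call:
carry_out:
  targets:
    - {"gripper":0,"tx":0,"ty":0.001,"tz":0,"rx":0,"ry":0,"rz":0}
    - {"gripper":0,"tx":0,"ty":0.005,"tz":-0.001,"rx":0,"ry":0,"rz":0}
    - {"gripper":0,"tx":0,"ty":0.03,"tz":-0.005,"rx":0,"ry":0,"rz":0}
    - {"gripper":0,"tx":0,"ty":0,"tz":-0.055,"rx":0,"ry":0,"rz":0}
    - {"gripper":0,"tx":0,"ty":0,"tz":-0.04,"rx":-10,"ry":0,"rz":0}

```text
t: 12.52
position: [0.445, 0.1976, 0.1025]
eef_rot: [-3.107, -0.009, -1.388]
contact_force: [1.5, 0.1, -1.7]
grip_width: 0.002
```

Call:
carry_out:
  targets:
    - {"gripper":0,"tx":0,"ty":0,"tz":0,"rx":0,"ry":0,"rz":0}
    - {"gripper":0,"tx":0,"ty":0,"tz":0,"rx":0,"ry":0,"rz":0}

```text
t: 12.78
position: [0.4473, 0.1977, 0.1003]
eef_rot: [-3.103, -0.009, -1.389]
contact_force: [0.5, -0.3, -0.5]
grip_width: 0.007
```

```bash
python3 - <<'E'
from fit import *
print(r.state()['position'],r.state()['eef_rot'])
for n in ['wrist','scene','side']:
    c=r.capture(n);save(c,n+'6.png',None if n=='wrist' else ((130,140,330,290) if n=='scene' else (230,170,430,320)),1 if n=='wrist' else 4);pickle.dump(c,open(n+'6.pkl','wb'))
    bc=fitbox(pts(c))[:3];print(n,np.round(bc[0],1),np.round(bc[1],1),round(bc[2],2))
E
```

```text
[0.44728258 0.19769921 0.10026831] [-3.10271471 -0.00914169 -1.38947314]
wrist [556.2 275.6] [ 36.  159.5] 14.9
scene [624.  296.8] [180.8 163.9] 15.16
side [625.  293.3] [182.2 163.8] 15.32
```

View pics/side6.png

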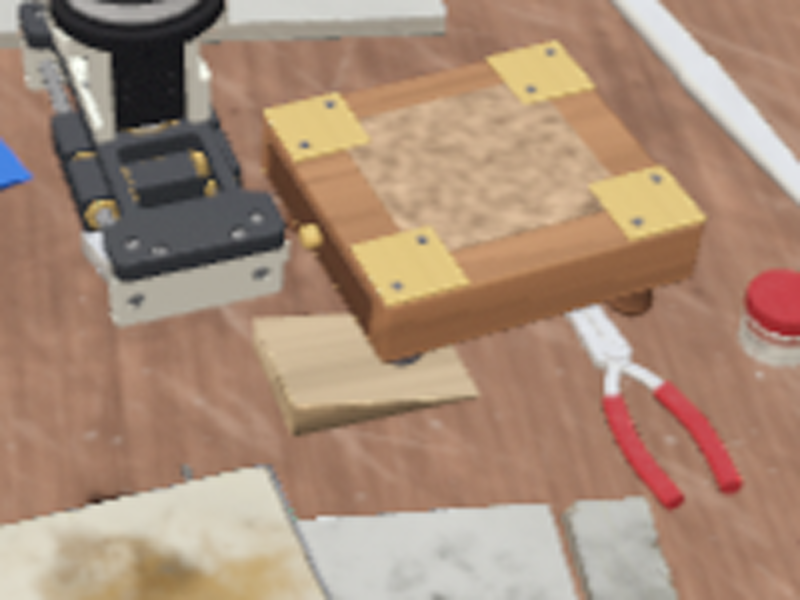

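View pics/wrist6.png

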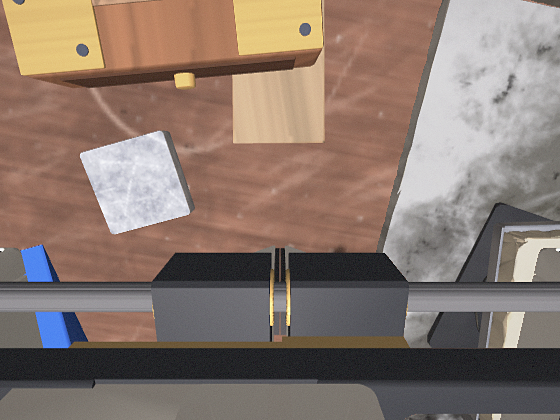

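The box is in place and the foot is over the wedge. Now the firm press.

Call:
carry_out:
  targets:
    - {"gripper":0,"tx":0,"ty":0,"tz":-0.01,"rx":-2.2,"ry":0,"rz":0}
    - {"gripper":0,"tx":0,"ty":-0.045,"tz":0,"rx":0,"ry":0,"rz":0}
    - {"gripper":0,"tx":0,"ty":-0.045,"tz":0,"rx":0,"ry":0,"rz":0}
    - {"gripper":0,"tx":0,"ty":-0.039,"tz":0,"rx":0,"ry":0,"rz":0}
    - {"gripper":0,"tx":0,"ty":0,"tz":0,"rx":0,"ry":0,"rz":0}

```text
t: 13.55
position: [0.5754, 0.221, 0.1091]
eef_rot: [3.141, -0.009, -1.39]
contact_force: [-0.5, 0.4, 0.0]
grip_width: 0.004
```

Call:
carry_out:
  targets:
    - {"gripper":0,"tx":0,"ty":0,"tz":0,"rx":0,"ry":0,"rz":0}

```text
t: 13.68
position: [0.5725, 0.2208, 0.1096]
eef_rot: [3.138, -0.009, -1.389]
contact_force: [0.4, -0.0, 0.5]
grip_width: 0.008
```

Call:
carry_out:
  targets:
    - {"gripper":0,"tx":0,"ty":-0.0015,"tz":0.015,"rx":0,"ry":0,"rz":0}
    - {"gripper":0,"tx":0,"ty":0,"tz":0.01,"rx":0,"ry":0,"rz":0}
    - {"gripper":0,"tx":0,"ty":0,"tz":0.002,"rx":0,"ry":0,"rz":0}
    - {"gripper":0,"tx":0,"ty":0,"tz":0,"rx":0,"ry":0,"rz":0}

```text
t: 14.18
position: [0.5753, 0.2211, 0.0837]
eef_rot: [3.141, -0.009, -1.389]
contact_force: [-0.4, -0.4, 0.3]
grip_width: 0.005
```

Call:
carry_out:
  targets:
    - {"gripper":0,"tx":0,"ty":0,"tz":0.001,"rx":0,"ry":0,"rz":0}
    - {"gripper":0,"tx":0,"ty":0,"tz":0.001,"rx":0,"ry":0,"rz":0}

```text
t: 14.42
position: [0.5756, 0.2212, 0.0821]
eef_rot: [-3.141, -0.009, -1.389]
contact_force: [-0.4, 0.5, -0.6]
grip_width: 0.005
```

Call:
carry_out:
  targets:
    - {"gripper":0,"tx":0,"ty":0,"tz":0.001,"rx":0,"ry":0,"rz":0}

```text
t: 14.55
position: [0.5755, 0.2211, 0.0809]
eef_rot: [3.141, -0.009, -1.389]
contact_force: [-0.3, 0.1, 0.5]
grip_width: 0.002
```

Call:
carry_out:
  targets:
    - {"gripper":0,"tx":0,"ty":0,"tz":0.001,"rx":0,"ry":0,"rz":0}

```text
t: 14.68
position: [0.5755, 0.221, 0.0801]
eef_rot: [3.141, -0.009, -1.389]
contact_force: [-2.6, -1.8, 7.5]
grip_width: -0.0
```

Call:
carry_out:
  targets:
    - {"gripper":0,"tx":0,"ty":0,"tz":0.001,"rx":0,"ry":0,"rz":0}

```text
t: 14.8
position: [0.5755, 0.2209, 0.08]
eef_rot: [3.141, -0.009, -1.389]
contact_force: [-4.8, -2.5, 12.2]
grip_width: 0.004
```

Call:
carry_out:
  targets:
    - {"gripper":0,"tx":0,"ty":0,"tz":0.0007,"rx":0,"ry":0,"rz":0}
    - {"gripper":0,"tx":0,"ty":0,"tz":0,"rx":0,"ry":0,"rz":0}

```text
t: 15.05
position: [0.5755, 0.2209, 0.0799]
eef_rot: [-3.141, -0.009, -1.389]
contact_force: [-3.7, -1.2, 11.6]
grip_width: 0.007
```

Call:
carry_out:
  targets:
    - {"gripper":0,"tx":0,"ty":0,"tz":0.001,"rx":0,"ry":0,"rz":0}
    - {"gripper":0,"tx":0,"ty":0,"tz":0,"rx":0,"ry":0,"rz":0}
    - {"gripper":0,"tx":0,"ty":0,"tz":0,"rx":0,"ry":0,"rz":0}
    - {"gripper":0,"tx":0,"ty":0,"tz":0,"rx":0,"ry":0,"rz":0}

```text
t: 15.55
position: [0.5755, 0.2209, 0.0798]
eef_rot: [-3.141, -0.009, -1.389]
contact_force: [-6.6, -2.3, 17.8]
grip_width: 0.006
```

It holds at 17.8 N with only 0.3 mm of sink. I release straight up and move clear.

Call:
carry_out:
  targets:
    - {"gripper":0,"tx":0,"ty":0,"tz":-0.004,"rx":0,"ry":0,"rz":0}
    - {"gripper":0,"tx":0,"ty":0,"tz":-0.01,"rx":0,"ry":0,"rz":0}
    - {"gripper":0,"tx":0,"ty":0,"tz":-0.05,"rx":0,"ry":0,"rz":0}
    - {"gripper":0,"tx":0,"ty":0,"tz":-0.05,"rx":0,"ry":0,"rz":0}
    - {"gripper":0,"tx":0,"ty":0.04,"tz":-0.03,"rx":0,"ry":0,"rz":0}

```text
t: 16.18
position: [0.5379, 0.2154, 0.2238]
eef_rot: [-3.137, -0.009, -1.39]
contact_force: [-1.0, -0.5, 0.1]
grip_width: 0.009
```

Call:
carry_out:
  targets:
    - {"gripper":0,"tx":0.04,"ty":0.04,"tz":0,"rx":0,"ry":0,"rz":0}
    - {"gripper":0,"tx":0.04,"ty":0.02,"tz":0,"rx":0,"ry":0,"rz":0}
    - {"gripper":0,"tx":0,"ty":0,"tz":0,"rx":0,"ry":0,"rz":0}
    - {"gripper":0,"tx":0,"ty":0,"tz":0,"rx":0,"ry":0,"rz":0}

```text
t: 16.68
position: [0.4918, 0.1259, 0.2223]
eef_rot: [-3.141, -0.009, -1.39]
contact_force: [0.7, -0.2, 0.9]
grip_width: 0.007
```

```bash
python3 - <<'E'
from fit import *
print(r.state()['position'],r.state()['contact_force'],r.state()['qvel'].round(3))
for n in ['scene','side']:
    c=r.capture(n);P=pts(c);save(c,n+'7.png',(130,140,330,290) if n=='scene' else (230,170,430,320),4)
    bc=fitbox(P);print(n,np.round(bc[0],1),np.round(bc[1],1),round(bc[2],2))
    q=bc[3];A=np.c_[q[:,:2],np.ones(len(q))];print('top tilt',np.linalg.lstsq(A,q[:,2],rcond=None)[0].round(4))
E
```

```text
[0.4917698  0.12586063 0.22226063] [ 0.71383558 -0.16872972  0.87046644] [ 0.019  0.014 -0.008 -0.    -0.003 -0.001]
scene [624.2 296.8] [180.2 163.5] 15.21
top tilt [ 0.0004 -0.0018  0.0707]
side [625.  292.8] [180.3 163.4] 15.07
top tilt [-0.0002  0.0016  0.0695]
```

View pics/side7.png

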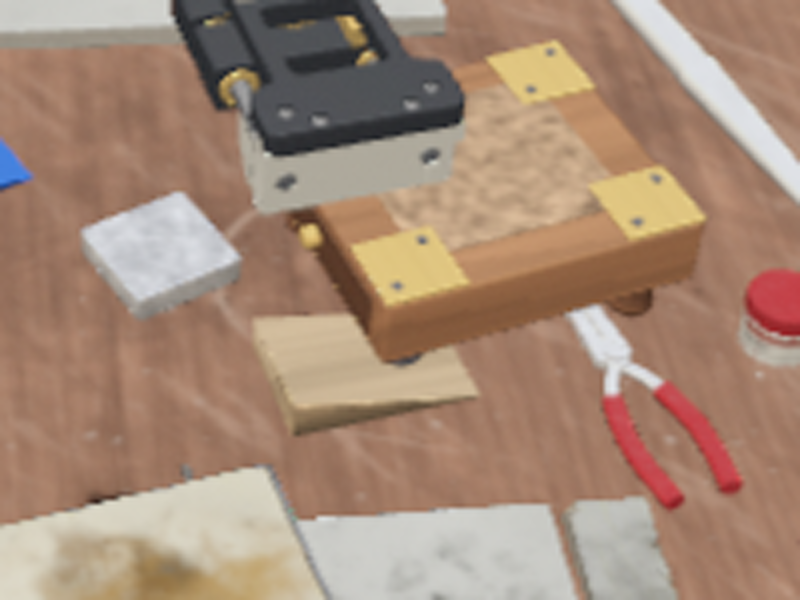

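View pics/scene7.png

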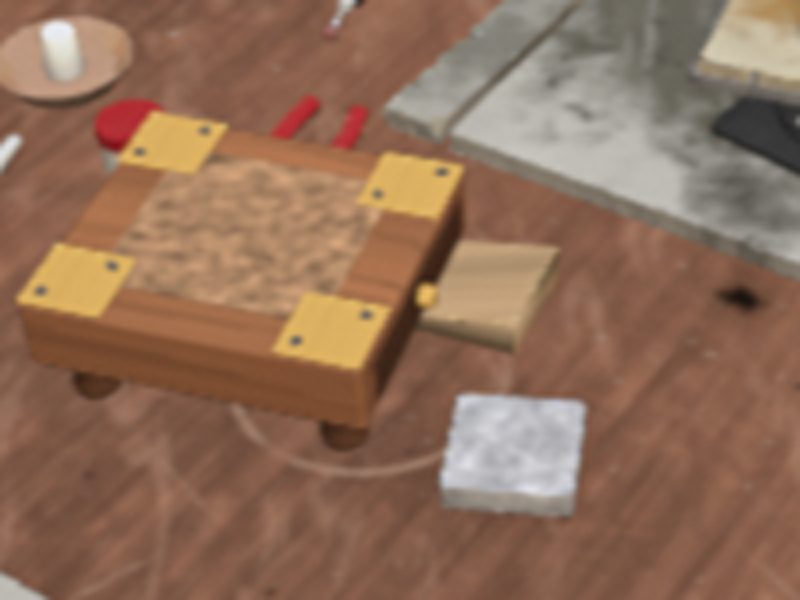

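The box stands level and unmoved, the wedge sits under the foot at side-crop (402,357), and the gripper is clear. I hand the job in.

```bash
python3 -c "
from station import r
print(r.finish_job())"
```

```text
the job is handed in; nothing more can be done
None
```

The box no longer rocks: the wooden wedge is under the front-right foot, and the corner plate held firm when I pressed it again. I handed the job in at about 16.8 s.

- **First press:** the plate sank about 9 mm at roughly 2.5 N before the foot met the table. The force peaked near 15 N.
- **Wedge:** I pushed it about 63 mm, thin end first, with the gripper shut. It slid at around 1–1.5 N, and I stopped when the force rose to 4.8 N, where it was bearing on the foot.
- **Second press:** the plate sank only about 0.3 mm between 7.5 N and 17.8 N, which I held for about 0.4 s.
- **Last pictures:** the box's place is unchanged within the measuring noise (about 1 mm and 0.3°), and its top is level. The wedge is under the foot, the bench block and pliers look untouched, and the arm is clear. I did not check the tweezers close up in the last pictures, but the arm touched nothing near them.

- **Tilt correction:** my first approach to the wedge used a 20° tool tilt and ran up against joint 5's limit. I reduced the tilt to 10° and re-centred before touching anything.
- **Camera disagreement:** the scene and side cameras differed by about 4 mm in the box's y position throughout, so I used values in between.

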